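# Empty the ash tray and return it to its slot

## Task

Tip the three spent cores out of the two-stud tray into the round steel ash bin without touching the cores with the fingers. Then put the empty tray back in the rack slot whose label has two studs too, lowering it by its handle until it is down on the slot's floor before letting go, so that it lies flat, either way round. Leave all the other things where they are.

Things in the scene. Friction and masses are not known exactly. Their poses are not given: they have to be found in the camera images.
- tray: the used tray: steel scoop tray 150 mm long (its x) x 80 mm wide (its y), origin at the centre of its underside, z up, about 0.25 kg. Floor, side walls and the rear (+x) wall are 4 mm thick, walls 38 mm high; the -x end is fully open, with no lip. It has two studs on its ledge and a bridge handle over its middle.
- tray_handle (a point): middle of that tray's wooden bridge handle, 75 mm above the tray's origin; axes of the tray. A bar along the tray's y, 14 mm thick in x, 80 mm long in y, from 60 to 90 mm above the tray's underside, on two thin posts at the side walls; the cores pass under it.
- tray_ledge (a point): top of the flat ledge at the tray's closed rear end (x from 43 to 75 mm, 42 mm above the underside), with two round black studs of 18 mm in a row along y.
- core0: spent moxa core, a stub of 32 mm diameter and 34 mm height, 25 g, brown with a charred black top, at first standing on end in tray; origin at the centre of its underside (it turns with the stub once tipped).
- core1: spent moxa core, a stub of 32 mm diameter and 34 mm height, 25 g, brown with a charred black top, at first standing on end in tray; origin at the centre of its underside (it turns with the stub once tipped).
- core2: spent moxa core, a stub of 32 mm diameter and 34 mm height, 25 g, brown with a charred black top, at first standing on end in tray; origin at the centre of its underside (it turns with the stub once tipped).
- bin: ash bin: round open steel pot, fixed to the table, 110 mm high, mouth 170 mm across outside and 162 mm inside, foot 156 mm; origin at the centre of its underside.
- bin_mouth (a point): centre of the bin's mouth, at the height of its rim (110 mm above the table).
- slot_two (a point): centre of the floor of the rack slot labelled with two studs (12 mm above the table); x along, y across, z up. The fixed wooden rack has three slots side by side, 100 mm apart, in varying order. Each is open at the top, 160 mm (x) by 90 mm (y) inside, walls 20 mm high above its floor; the tray lies along the slot's x.
- label_two (a point): centre of the label of that slot: a small wooden plate at the slot's +x end, beyond its end wall and sloping slightly away, with two round black studs of 18 mm in a row across.
- slot_one (a point): centre of the floor of the slot labelled with one stud, axes as slot_two. A fixed tray of the same shape as tray, with one stud, is already stored in it.
- slot_three (a point): centre of the floor of the slot labelled with three studs, axes as slot_two; empty, and not the one wanted.
- spare_tray: tray of the same shape as tray, with three studs on its ledge and two white paper rolls lying in it, laid out for the next patient; same origin and axes. Bystander.
- bottle: closed white plastic bottle, 56 mm diameter, 150 mm tall, standing; origin under its centre. Bystander.
- moxa_box: closed wooden block-like box 100 x 170 x 70 mm with three dark round holes on top; origin under its centre. Bystander.
- bowl: steel bowl, 96 mm across, 40 mm high; origin under its centre. Bystander.
- tape: paper ring (roll of tape), 60 mm outside, 25 mm high, lying flat; origin under its centre. Bystander.
- brush: hand brush lying on the table, handle along its own -x; origin under it. Bystander.
- jar: closed amber jar, 64 mm diameter, 75 mm tall; origin under its centre. Bystander.
There are look-alikes about, which are no part of the job. What is shaped like the core2 but orange or pink is not meant.

How it is judged (in metres and radians):
On the way, in this order (a step that is already met when the one before it is completed fails the run):
1. all three spent cores are in the ash bin (horizontal distance between each of core0, core1, core2 and bin below 0.083 m and z of each of core0, core1, core2 in the frame of bin below 0.095 m), for 0.2 s.
2. the tray is down in the two-stud slot, still held by its handle (x of tray in the frame of slot_two between -0.008 and 0.008 m and y of tray in the frame of slot_two between -0.008 and 0.008 m and z of tray in the frame of slot_two below 0.008 m and contact force between the fingers and tray above 0.5 N), for 0.1 s.
At the end, for the whole second after the job is handed in: All three cores lie at rest in the ash bin, below its rim. The tray lies on the floor of the two-stud slot (origin within 8 mm of the slot's centre along and across and 4 mm in height, tilted under 0.05 rad, along the slot to 0.14 rad, either way round), released and at rest (all of step 1 and x of tray in the frame of slot_two between -0.008 and 0.008 m and y of tray in the frame of slot_two between -0.008 and 0.008 m and z of tray in the frame of slot_two between -0.004 and 0.004 m and angle between tray's own z axis and vertical below 0.05 rad and angle between the x axis of tray and the x axis of slot_two, either way round below 0.14 rad and linear speed of tray below 0.02 m/s and linear speed of each of core0, core1, core2 below 0.05 m/s); the robot touches nothing.
It fails at once if the fingers touch a spent core (contact force between the fingers and core0 above 0.5 N or contact force between the fingers and core1 above 0.5 N or contact force between the fingers and core2 above 0.5 N).
It fails at once if another thing on the table is moved by more than 30 mm (distance of any of spare_tray, bottle, moxa_box, bowl, tape, brush, jar from where it was at the start of the episode above 0.03 m).
It also fails if it takes over 58 s, if anything falls off the work surface, if the arm or the gripper's body presses on something with over 40 N, if the wrist force passes 120 N, or if a joint passes its speed limit or range.

## Robot

A 7-joint arm with a two-finger parallel gripper is mounted at the origin on the work surface. World frame = base frame: x ahead of the robot, y to its left, z up, the work surface at z = 0. Lengths are in mm, angles in rad, forces in N, time in s.
With the tool pointing down it reaches from about 425 to 925 mm from the base axis. Payload 6.8 kg.
Tool frame: the origin (TCP) lies at the centre of the arm's flange, where the gripper is bolted on; the fingertips stand 182 mm ahead of it and the grasp point (between the pads) lies 163 mm ahead of it; z points along the fingers, y is the line along which they close (so a half turn about z gives the same grasp; the last joint's range is limited). The gripper opens to 88 mm and grips with 3 to 60 N. Pads are 20 mm wide; open, the fingers measure 115 mm over their backs; the gripper's body (75 mm by 178 mm) begins 61 mm behind the grasp point.
Start: joints at [-1.432, 0.477, 0.022, 1.555, -0.011, 1.109, -0.083], TCP at [164.901, 654.561, 404.664] pointing down, gripper open.
Joint ranges: [-2.96, 2.96], [-0.34, 2.1], [-1.41, 1.46], [0.24, 2.44], [-1.37, 4.51], [0.17, 1.92], [-2.96, 2.96]. Speed limits (rad/s): [2.39, 2.39, 3.14, 3.14, 3.14, 3.14, 3.14].

## Interface

Orientations are given as [roll, pitch, yaw] about the fixed x, y, z axes, in that order (R = Rz(yaw) Ry(pitch) Rx(roll)).
In Python, from station import robot gives the robot as it stands.
- The arm moves only by the tool apply_moves, never from a script. Its arguments are lists of equal length, an entry for each row: "twist": the turn, a rotation vector about the world's x, y, z in degrees, a list of three; "slide": the shift along the world's x, y, z in mm, a list of three; "hand": the opening, from 0 (shut) to 1 (fully open). In form: {"twist": [[ax, ay, az], ...], "slide": [[dx, dy, dz], ...], "hand": [hand, ...]}. A call has 1 to 8 rows; each row is the pose to reach, as a shift and turn from the pose commanded when the call began; what a row does not reach only later rows make up. A row lasts 1/8 s, in which the tool goes at most 62.5 mm and 10.7 degrees, less where a joint would pass 70% of its speed; a pose out of reach is approached as far as the arm can. A call with a gripper value outside its range is refused whole. The fingers move at their own pace and stop on an object; "newtons" is the grip in N (left out, the last holds). Time passes only in rows, so rows that repeat a pose let the fingers close. It gives the time, the measured TCP pose, the force, the opening and the grip force at its end, in the units of the state.
- robot.state(): the state, without advancing time (a new reading comes with each control period).
- robot.grab_frame(name): name is "scene" or "top"; returns a dict with "img" (384x512x3 uint8, blue, green, red), "vertical_fov" (degrees; the focal length in pixels is half the picture's height over the tangent of half this angle, whatever the lens; pixels are square), "cx", "cy" (the principal point, pixels), "distortion" ([k1, k2, p1, p2, k3] as OpenCV has them; the pictures are not rectified), "R" (3x3) and "t" (3): a world point X has camera coordinates R X + t. Camera axes: x right, y down, z forward; pixel columns grow to the right and rows downward; lengths in mm; the calibration is good to about 2 mm. A picture is of the moment at which its call begins. There is no depth.
- robot.sign_off(): hands the job in; it is judged then, once.
Trained networks look in the newest picture that a camera, given by its name, has taken for a name from the list of things; names that differ only in an ending like _2 or _b are one class to them, and where a whole thing is asked for, a point or a joint stands for the part that bears it (a point fixed in the world has none). Each returns a list of dicts, best first, with "confidence" (0 to 1); they miss things now and then, are a little off and sometimes report something else, mostly with a low value. They report only what shows in the picture. A call takes as long as a camera call. They do not tell look-alikes from the thing itself.
- robot.boxes_of(query, camera): "extent" ([centre column, centre row, width, height] as shares, 0 to 1, of the picture: columns of its width, rows of its height, round what is visible of it).
- robot.outline_of(query, camera): "mask" (384x512 bool, what is visible of it) and "extent" ([centre column, centre row, width, height] as shares, 0 to 1, of the picture: columns of its width, rows of its height, round what is visible of it).
The state is a dict: "clock": time; "q": joint angles; "dq": joint speeds; "joint_torque": joint torques, N m; "tcp_pos": TCP position; "ee_rot": TCP orientation; "ft_force": force on the tool from outside, world axes, zero at the start; "torque": the same for the moment, N m; "opening": opening from 0.0 (shut) to 1.0 (fully open); "grip_force": force on a finger pad.
Only numpy, scipy, OpenCV 4.12 (cv2) and the standard library are available. Lean on these libraries where they do the work, as an engineer would, in place of code of your own. Each camera call takes 0.05 s, during which the arm holds its last target. There are 200 camera calls.

## Working session

There is one attempt and no reset: what is moved stays moved. The work goes in short steps, Python scripts to look and compute and a tool call to move; the robot and the scene stay as the last step left them, time stands still between calls to the robot, and variables do not carry over. Pictures are saved under pics/ and viewed, at most 10 in all, crops included, and the job is handed in when it is done.

Besides the shell and the picture viewer there is one more tool, called after "Call:" as a command line: name --argument value ..., lists and objects as JSON in quotes. apply_moves: Moves the arm, as the interface text tells. Its arguments: {"type":"object","properties":{"twist":{"type":"array","items":{"type":"array","items":{"type":"number"}}},"slide":{"type":"array","items":{"type":"array","items":{"type":"number"}}},"hand":{"type":"array","items":{"type":"number"}},"newtons":{"type":"number"}},"required":["twist","slide","hand"]}

```bash
mkdir -p pics
cat > h.py <<'E'
import numpy as np, cv2
from station import robot
def cam(f):
    h=f["img"].shape[0]; fl=h/2/np.tan(np.radians(f["vertical_fov"])/2)
    return np.array([[fl,0,f["cx"]],[0,fl,f["cy"]],[0,0,1]]),np.array(f["distortion"],float),np.array(f["R"]),np.array(f["t"],float).ravel()
def px(f,X):
    K,d,R,t=cam(f); return cv2.projectPoints(np.array(X,float).reshape(-1,3),cv2.Rodrigues(R)[0],t,K,d)[0].reshape(-1,2)
def world(f,p,z):
    K,d,R,t=cam(f); u=cv2.undistortPoints(np.array(p,float).reshape(-1,1,2),K,d).reshape(-1,2)
    D=np.c_[u,np.ones(len(u))]@R; C=-R.T@t
    return C+D*((z-C[2])/D[:,2])[:,None]
E
python3 - <<'E'
from h import *
for n in("top","scene"):
    f=robot.grab_frame(n); cv2.imwrite(f"pics/{n}0.png",cv2.resize(f["img"],(800,600),interpolation=cv2.INTER_CUBIC))
    K,d,R,t=cam(f); print(n,-R.T@t,K[0,0],d)
    for q in("tray","tray_handle","tray_ledge","core0","bin","slot_two","label_two","spare_tray","moxa_box","bottle","jar","bowl","brush","tape"):
        for b in robot.boxes_of(q,n)[:4]:
            e=np.array(b["extent"]); print(q,round(b["confidence"],2),(e*[512,384,512,384]).round(0),world(f,e[:2]*[512,384],0)[0,:2].round(0))
print(robot.state())
E
```

```text
top [ 4.97557095e+02 -8.59353684e-01  1.36417095e+03] 443.93836720899554 [-0.10428855  0.          0.          0.          0.        ]
tray 0.76 [172. 208.  37.  54.] [526. 218.]
tray_handle 0.55 [172. 206.  40.  54.] [531. 219.]
tray_ledge 0.97 [172. 209.  36.  54.] [523. 220.]
core0 0.62 [171. 202.  13.   6.] [544. 221.]
core0 0.61 [169. 219.  13.  11.] [492. 230.]
core0 0.41 [130. 181.  12.  10.] [610. 350.]
core0 0.28 [173. 210.  36.  54.] [520. 217.]
bin 0.93 [237. 188.  56.  58.] [587.  20.]
slot_two 0.7 [345. 193.  41.  74.] [ 569. -315.]
label_two 0.9 [347. 192.  42.  77.] [ 571. -321.]
spare_tray 0.82 [113. 225.  41.  53.] [474. 401.]
spare_tray 0.55 [180. 214.  13.   6.] [506. 195.]
moxa_box 0.73 [133. 141.  63.  42.] [735. 342.]
bottle 0.64 [179. 144.  27.  21.] [724. 200.]
jar 0.97 [195. 121.  23.  20.] [794. 149.]
jar 0.67 [171. 203.   4.  10.] [541. 222.]
bowl 0.66 [275. 258.  30.  37.] [371. -96.]
bowl 0.4 [171. 209.  38.  52.] [524. 221.]
bowl 0.2 [113. 226.  37.  52.] [472. 402.]
brush 0.89 [256. 126.  22.  64.] [777. -41.]
tape 0.68 [215. 256.  23.  22.] [377.  89.]
[... 1183 characters left out ...]
: array([-1.43210195,  0.47701592,  0.0224186 ,  1.55538472, -0.01153491,
        1.10931356, -0.08310463]), 'dq': array([ 8.65953502e-04,  1.70623864e-03, -1.59255687e-03, -9.56909028e-05,
       -8.77969605e-04, -7.34760438e-04, -5.43370848e-04]), 'joint_torque': array([ 2.42650231e-04, -5.82714915e+01,  1.53328199e+00, -2.72931540e+01,
       -5.43880917e-02,  9.96460032e-03,  2.67726892e-05]), 'tcp_pos': array([164.90538209, 654.56543902, 404.66003754]), 'ee_rot': array([ 3.14158837e+00, -3.63728557e-05,  2.89474062e+00]), 'ft_force': array([ 0.50274139,  0.43570699, -0.2779897 ]), 'torque': array([ 0.01968933, -0.00021854, -0.02425599]), 'grip_force': 0.0, 'opening': 1.0002596673814868}
```

View pics/top0.png

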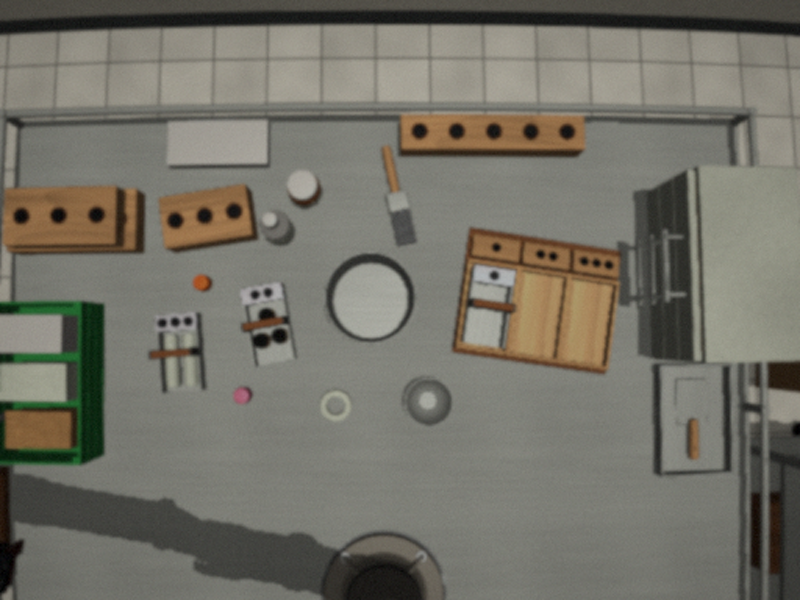

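View pics/scene0.png

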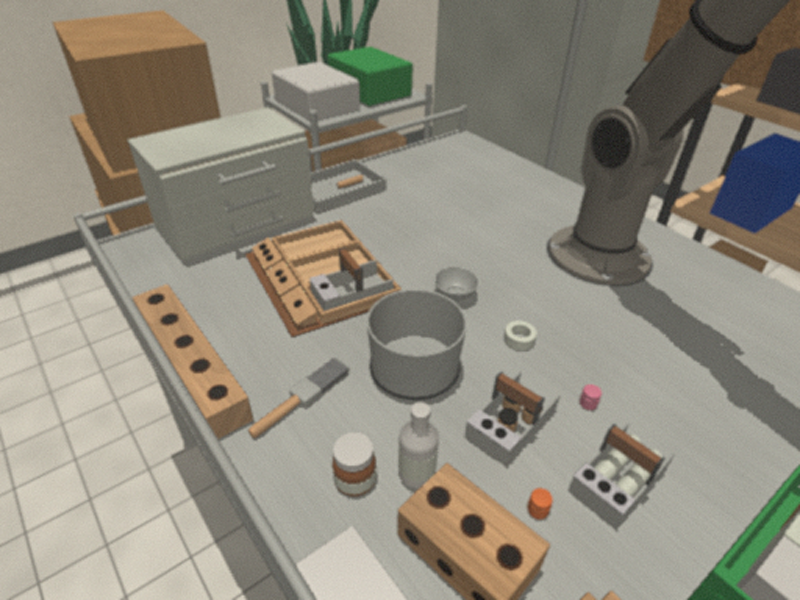

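The top view shows the two-stud tray at about (267,325) on the 800x600 picture, with its open end towards the robot. The bin is at (370,298). The two-stud slot is the middle one of the rack, with its label at (547,256). I'll zoom in on the tray and rack in both views.

Run:
```python
from h import *
def crop(n,x,y,w,h):
    c=cv2.imread(f"pics/{n}raw.png")[y:y+h,x:x+w]; s=400/w
    c=cv2.resize(c,(400,300),interpolation=cv2.INTER_CUBIC)
    for i in range(0,w,10): cv2.putText(c,str(x+i),(int(i*s),8),0,.28,(0,0,255)); cv2.line(c,(int(i*s),10),(int(i*s),14),(0,0,255))
    for i in range(0,h,10): cv2.putText(c,str(y+i),(0,int(i*s)+4),0,.28,(0,0,255))
    return c
for n in("top","scene"):
    f=robot.grab_frame(n); cv2.imwrite(f"pics/{n}raw.png",f["img"])
a=np.vstack([np.hstack([crop("top",136,176,80,60),crop("top",284,140,128,96)]),np.hstack([crop("scene",290,232,80,60),crop("scene",152,136,112,84)])])
cv2.imwrite("pics/crops.png",a)
```

```text
(no output)
```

View pics/crops.png

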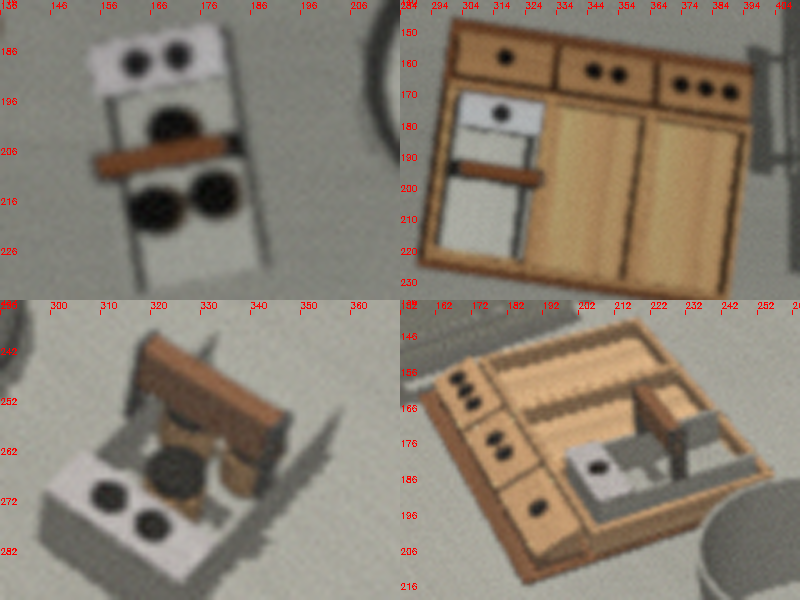

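The crops show the tray's studs and handle and its stored twin in slot one clearly. I'll fit both poses to these points.

```bash
cat > fit.py <<'E'
from h import *
from scipy.optimize import least_squares
F={n:robot.grab_frame(n) for n in("top","scene")}
def P(n,o,s,uv): return np.array(o)+np.array(uv)/s
def T(p,X): c,s=np.cos(p[2]),np.sin(p[2]); X=np.array(X,float); return np.array([p[0]+c*X[0]-s*X[1],p[1]+s*X[0]+c*X[1],X[2]])
def fit(obs,p0):
    def res(p): return np.concatenate([px(F[n],T(p,X))[0]-uv for n,X,uv in obs])
    r=least_squares(res,p0,loss="soft_l1"); print(r.x.round(3),np.degrees(r.x[2]).round(2)); 
    for (n,X,uv),e in zip(obs,res(r.x).reshape(-1,2)): print("  ",n,X,e.round(1))
    return r.x
t=lambda X,uv:("top",X,P(0,(136,176),5,uv)); s=lambda X,uv:("scene",X,P(0,(290,232),5,uv))
print("tray"); pt=fit([t((75,40,42),(90,47)),t((75,-40,42),(220,27)),t((43,40,42),(100,97)),t((59,0,42),(157,60)),t((0,40,90),(96,166)),t((0,-40,90),(225,145)),
 t((-75,40,0),(142,292)),t((-75,-40,0),(268,265)),s((75,-40,42),(38,185)),s((43,-40,42),(85,150)),s((59,0,42),(131,211)),s((75,40,0),(187,278)),s((0,-40,90),(150,33)),s((0,40,90),(283,115))],(525,220,.14))
t=lambda X,uv:("top",(X[0],X[1]+100,X[2]+12),P(0,(284,140),3.125,uv)); s=lambda X,uv:("scene",(X[0],X[1]+100,X[2]+12),P(0,(152,136),400/112,uv))
print("slot two via stored tray"); ps=fit([t((75,40,42),(62,92)),t((75,-40,42),(146,101)),t((43,-40,42),(141,137)),t((43,40,42),(55,127)),t((59,0,42),(101,113)),t((0,40,90),(52,168)),t((0,-40,90),(141,180)),
 t((-75,40,4),(36,246)),t((-75,-40,4),(120,258)),s((75,-40,42),(165,147)),s((43,-40,42),(203,141)),s((59,0,42),(198,168)),s((43,40,42),(228,195)),s((75,40,42),(192,200)),s((0,-40,90),(240,85)),s((0,40,90),(285,132))],(560,-320,-.12))
# labels triangulated -> rack frame
for nm,a,b in(("one",(105,57),(138,208)),("two",(206.5,73),(99.5,146)),("three",(305.5,88),(65,91))):
    pa=P(0,(284,140),3.125,a); pb=P(0,(152,136),400/112,b)
    r=least_squares(lambda X:np.r_[px(F["top"],X)[0]-pa,px(F["scene"],X)[0]-pb],(650,-320,40)).x
    c,sn=np.cos(ps[2]),np.sin(ps[2]); d=r[:2]-ps[:2]; print(nm,r.round(1),"rack",(c*d[0]+sn*d[1]).round(1),(-sn*d[0]+c*d[1]).round(1))
# bin rim from top mask
for n,z in(("top",110),("scene",110)):
    m=robot.outline_of("bin",n)[0]["mask"].astype(np.uint8); cs=max(cv2.findContours(m,0,2)[0],key=cv2.contourArea)
    w=world(F[n],cs.reshape(-1,2),z)[:,:2]; c,r=cv2.minEnclosingCircle(w.astype(np.float32)); print("bin",n,c,r)
E
python3 fit.py
```

```text
tray
[5.25233e+02 2.16204e+02 1.74000e-01] 9.95
   top (75, 40, 42) [-0.7  0. ]
   top (75, -40, 42) [-0.4 -0.8]
   top (43, 40, 42) [-0.9  0.6]
   top (59, 0, 42) [-0.   0.3]
   top (0, 40, 90) [-0.9  0.7]
   top (0, -40, 90) [ 0.7 -0.1]
   top (-75, 40, 0) [-0.  0.]
   top (-75, -40, 0) [0.4 0.8]
   scene (75, -40, 42) [ 1.1 -0.4]
   scene (43, -40, 42) [-0.6 -1. ]
   scene (59, 0, 42) [-0.3 -0.4]
   scene (75, 40, 0) [-3.8 10.2]
   scene (0, -40, 90) [-1.2 -0.1]
   scene (0, 40, 90) [0.2 0.6]
slot two via stored tray
[ 5.40864e+02 -3.06376e+02 -1.58000e-01] -9.07
   top (75, 140, 54) [-0.2 -0.2]
   top (75, 60, 54) [-0.8  1. ]
   top (43, 60, 54) [-0.6  0. ]
   top (43, 140, 54) [ 0.5 -0.8]
   top (59, 100, 54) [-0.3  0.4]
   top (0, 140, 102) [ 1.5 -0.5]
   top (0, 60, 102) [ 0.5 -0.2]
   top (-75, 140, 16) [-0.7  0.3]
   top (-75, 60, 16) [-1.7  0.4]
   scene (75, 60, 54) [-0.5  0.6]
   scene (43, 60, 54) [-1.6 -0.5]
   scene (59, 100, 54) [-0.1  0.2]
   scene (43, 140, 54) [ 1.4 -1.6]
   scene (75, 140, 54) [1.7 0.1]
   scene (0, 60, 102) [-0.5 -0.8]
   scene (0, 140, 102) [-2.2 -0.6]
one [ 672.  -225.8   32.3] rack 116.8 100.2
two [ 656.1 -325.6   31.4] rack 116.8 -0.8
three [ 641.1 -423.9   31.7] rack 117.5 -100.3
bin top (571.8818969726562, 19.55562400817871) 85.61417388916016
bin scene (604.4409790039062, 47.575984954833984) 127.61880493164062
```

Call:
apply_moves --twist '[[0, 0, -10], [0, 0, -20], [0, 0, -30], [0, 0, -40], [0, 0, -50], [0, 0, -60], [0, 0, -65.9], [0, 0, -65.9]]' --slide '[[40, -48, -10], [80, -97, -20], [120, -146, -30], [160, -195, -40], [200, -243, -50], [240, -292, -60], [280, -341, -70], [320, -390, -70]]' --hand '[1, 1, 1, 1, 1, 1, 1, 1]' --newtons 40

```text
clock: 2.8
tcp_pos: [479.4, 270.8, 334.5]
ee_rot: [-3.141, 0.0, 1.744]
ft_force: [0.0, 0.2, 0.7]
opening: 0.995
grip_force: 0.0
```

Call:
apply_moves --twist '[[0, 0, 0], [0, 0, 0], [0, 0, 0], [0, 0, 0], [0, 0, 0], [0, 0, 0], [0, 0, 0], [0, 0, 0]]' --slide '[[40.3, -48.4, -10], [40.3, -48.4, -40], [40.3, -48.4, -70], [40.3, -48.4, -91.5], [40.3, -48.4, -91.5], [40.3, -48.4, -91.5], [40.3, -48.4, -91.5], [40.3, -48.4, -91.5]]' --hand '[1, 1, 1, 1, 1, 0.1, 0.1, 0.1]'

```text
clock: 3.8
tcp_pos: [519.1, 224.0, 244.2]
ee_rot: [3.14, -0.001, 1.745]
ft_force: [-0.2, 0.2, -0.1]
opening: 0.697
grip_force: 0.0
```

Call:
apply_moves --twist '[[0, 0, 0], [0, 0, 0], [0, 0, 0], [0, 0, 0]]' --slide '[[0, 0, 0], [0, 0, 0], [0, 0, 0], [0, 0, 20]]' --hand '[0, 0, 0, 0]'

```text
clock: 4.3
tcp_pos: [518.6, 223.7, 262.5]
ee_rot: [-3.14, 0.001, 1.745]
ft_force: [1.2, 0.1, -0.5]
opening: 0.238
grip_force: 0.7
```

Run:
```python
from h import *
f=robot.grab_frame("scene"); cv2.imwrite("pics/g.png",cv2.resize(f["img"][150:360,200:440],(800,700))[:600])
print(robot.state()["q"].round(2),robot.state()["opening"])
```

```text
[-0.79  0.49  0.36  1.96 -0.25  0.73 -0.12] 0.1978043535729723
```

View pics/g.png

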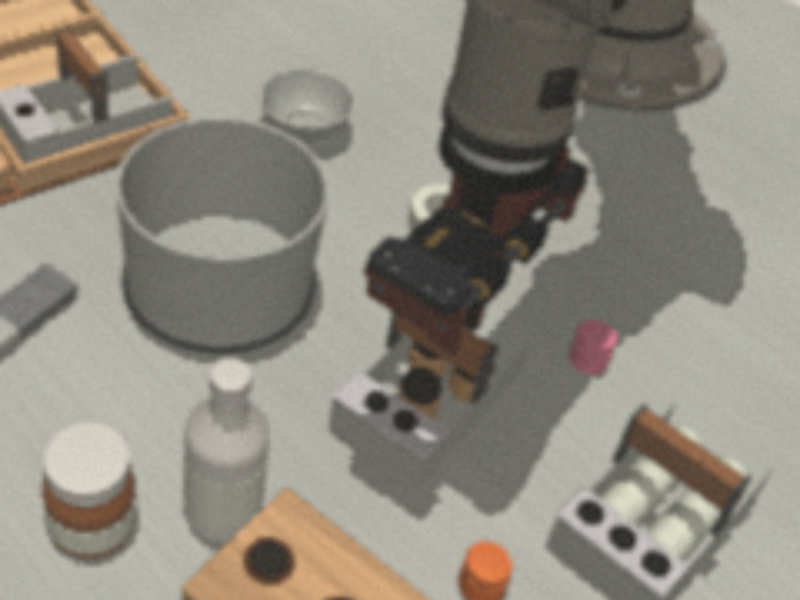

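The fingers were still closing when the lift began, so I'll go back down, centre and close properly.

Call:
apply_moves --twist '[[0, 0, 0], [0, 0, 0], [0, 0, 0], [0, 0, 0], [0, 0, 0], [0, 0, 0], [0, 0, 0], [0, 0, 0]]' --slide '[[0, 0, 0], [0, 0, 0], [3, -4, -10], [6, -7.5, -20], [6, -7.5, -20], [6, -7.5, -20], [6, -7.5, -20], [6, -7.5, -20]]' --hand '[0.5, 0.5, 0.5, 0.4, 0, 0, 0, 0]'

```text
clock: 5.35
tcp_pos: [524.7, 216.3, 243.3]
ee_rot: [-3.141, 0.0, 1.745]
ft_force: [-0.2, -0.2, -3.7]
opening: 0.156
grip_force: 40.0
```

Call:
apply_moves --twist '[[0, 0, 0], [0, 0, 0], [0, 0, 0], [0, 0, 0]]' --slide '[[0, 0, 0], [0, 0, 0], [0, 0, 0], [0, 0, 0]]' --hand '[0, 0, 0, 0]'

```text
clock: 5.85
tcp_pos: [524.9, 216.4, 243.3]
ee_rot: [-3.142, 0.0, 1.745]
ft_force: [0.4, -0.6, -3.4]
opening: 0.156
grip_force: 40.0
```

```bash
cat > kin.py <<'E'
import numpy as np, json, os
from scipy.spatial.transform import Rotation as Ro
AX=["z","y","z","y","z","y","z"]; SG=[-1,1,-1,1,-1,1,-1]
def chain(q):
    R=Ro.identity(); out=[]
    for a,s,v in zip(AX,SG,q): R=R*Ro.from_euler(a,s*v); out.append(R)
    return out
def ori(q,C): return chain(q)[-1]*C
E
cat > rec.py <<'E'
from kin import *; from station import robot
s=robot.state(); L=json.load(open("log.json")) if os.path.exists("log.json") else [dict(q=[-1.43210195,0.47701592,0.0224186,1.55538472,-0.01153491,1.10931356,-0.08310463],p=[164.905,654.565,404.66],e=[3.14158837e+00,-3.63728557e-05,2.89474062e+00])]
L.append(dict(q=list(s["q"]),p=list(s["tcp_pos"]),e=list(s["ee_rot"]))); json.dump(L,open("log.json","w"))
C=[chain(l["q"])[-1].inv()*Ro.from_euler("xyz",l["e"]) for l in L]
for c in C: print(c.as_euler("xyz",degrees=True).round(2))
print(np.round(s["q"],2))
# position: regularised linear LS over link offsets: base z, after q2 (xyz), after q4 (xyz), after q6/7(xyz)
A=[];b=[]
for l in L:
    c=[r.as_matrix() for r in chain(l["q"])]; A.append(np.hstack([np.array([[0],[0],[1]]),c[1],c[3],c[5]])); b.append(l["p"])
A=np.vstack(A);b=np.hstack(b); x0=np.array([330,0,0,450,0,0,450,0,0,150.])
w=np.array([1,1,.4,1,1,.4,1,1,.4,1])*100
x=x0+w*np.linalg.lstsq(np.vstack([A*w,np.eye(10)*3]),np.r_[b-A@x0,np.zeros(10)],rcond=None)[0]
print(x.round(0),(A@x-b).round(1)); np.save("x.npy",x)
E
python3 rec.py
```

```text
[ 0. -0. 90.]
[ 0. -0. 90.]
[-0.76  0.53  0.34  1.96 -0.27  0.69 -0.08]
[334.  33. -21. 473. -17. -21. 454. -12. -20. 146.] [-0.2  0.   0.   0.  -0.1 -0. ]
```

Call:
apply_moves --twist '[[0, 0, 0], [0, 0, 0], [0, 0, -10], [0, 0, -20], [0, 0, -30], [0, 0, -40], [0, 0, -50], [0, 0, -60]]' --slide '[[0, 0, 25], [0, 0, 55], [0, -10, 90], [0, -20, 120], [0, -30, 150], [0, -50, 175], [0, -70, 180], [0, -90, 180]]' --hand '[0, 0, 0, 0, 0, 0, 0, 0]'

```text
clock: 6.85
tcp_pos: [524.9, 125.6, 424.0]
ee_rot: [-3.141, -0.001, 0.692]
ft_force: [0.3, -1.2, -4.3]
opening: 0.154
grip_force: 40.0
```

```bash
python3 rec.py
```

```text
[ 0. -0. 90.]
[ 0. -0. 90.]
[ 0. -0. 90.]
[-0.93  0.27  0.71  1.89 -0.21  1.05 -1.01]
[315.  10. -20. 509. -13. -29. 463.  -9. -13. 164.] [-0.4  0.1  0.5  0.5 -0.9 -0.1 -0.4  0.6 -0.4]
```

```bash
cat > ik.py <<'E'
from kin import *; from scipy.optimize import least_squares
lo=np.array([-2.96,-.34,-1.41,.24,-1.37,.17,-2.96])+.05; hi=np.array([2.96,2.1,1.46,2.44,4.51,1.92,2.96])-.05
x=np.load("x.npy"); C=Ro.from_euler("z",90,degrees=True)
def fk(q):
    c=chain(q); A=np.hstack([np.array([[0],[0],[1]]),c[1].as_matrix(),c[3].as_matrix(),c[5].as_matrix()]); return A@x,c[-1]*C
def ik(p,R,q0):
    def f(q): P,Q=fk(q); return np.r_[(P-p)/1000,(R.inv()*Q).as_rotvec()*.5,1e-3*(q-q0)]
    r=least_squares(f,np.clip(q0,lo,hi),bounds=(lo,hi)); e=f(r.x); return r.x,np.linalg.norm(e[:3])*1000,np.degrees(np.linalg.norm(e[3:6])*2)
def tcp(h,th,flip,E,gz=80):  # tray heading deg, tilt deg, E=open edge point
    T=Ro.from_euler("z",h,degrees=True)*Ro.from_euler("y",-th,degrees=True)
    return np.array(E)+T.apply([75,0,gz+163]), T*Ro.from_euler("z",-90 if flip else 90,degrees=True)*Ro.from_euler("x",180,degrees=True)
E
python3 - <<'E'
from ik import *
q0=np.array(json.load(open("log.json"))[-1]["q"]); rng=np.random.default_rng(0)
for flip in(0,1):
  for h in range(-180,180,20):
    hv=np.array([np.cos(np.radians(h)),np.sin(np.radians(h)),0]); E=np.array([572,19.6,128])+20*hv
    best=None
    for s in [q0]+[rng.uniform(lo,hi) for _ in range(8)]:
        q,ep,er=ik(*tcp(h,60,flip,E),s)
        if best is None or ep+er*3<best[0]-1: best=(ep+er*3,q)
    if best[0]<15: print(flip,h,round(best[0],1),best[1].round(2))
E
```

```text
0 -120 0.0 [-0.98  1.13  1.07  1.4  -0.04  1.66 -2.05]
0 -100 0.0 [-1.19  1.07  1.12  1.63  0.05  1.33 -1.92]
0 -80 0.0 [-1.4   1.06  1.23  1.88  0.07  0.97 -1.77]
0 -60 0.0 [-1.58  1.11  1.37  2.13 -0.04  0.56 -1.49]
0 -40 0.0 [-1.63  0.82  1.32  2.38  1.08  0.22 -2.32]
0 40 9.2 [ 1.42  0.66 -1.35  2.28 -1.32  0.22  2.3 ]
0 60 0.0 [ 0.49  0.41 -0.12  2.12 -1.32  1.04  2.42]
0 80 0.0 [ 0.19  0.55  0.25  1.89 -1.15  1.41  2.47]
0 100 0.0 [ 0.35  0.67 -0.03  1.63 -0.85  1.53  2.42]
0 120 0.0 [ 0.4   0.8  -0.26  1.39 -0.57  1.7   2.39]
0 140 3.4 [ 0.56  1.02 -0.84  1.19 -0.1   1.87  2.19]
1 -120 0.0 [-0.67  0.85  0.38  1.4   0.37  1.76  0.67]
1 -100 0.0 [-0.82  0.74  0.41  1.64  0.54  1.51  0.74]
1 -80 0.0 [-0.96  0.61  0.44  1.89  0.75  1.26  0.76]
1 -60 0.0 [-1.08  0.48  0.5   2.14  1.03  1.02  0.71]
1 -40 0.0 [ 0.35  0.61 -1.23  2.31  1.64  1.58  0.63]
1 40 0.0 [-0.69  0.87  1.41  2.36  4.36  1.72 -0.77]
1 60 0.0 [ 0.49  0.41 -0.12  2.12 -1.32  1.04 -0.72]
1 80 0.0 [-0.02  0.61  0.55  1.89 -1.24  1.55 -0.6 ]
1 100 0.0 [ 0.03  0.72  0.45  1.64 -1.04  1.72 -0.57]
1 120 0.0 [ 0.05  0.82  0.31  1.41 -0.83  1.87 -0.52]
1 140 3.4 [ 0.55  1.02 -0.84  1.19 -0.11  1.87 -0.95]
```

Call:
apply_moves --twist '[[0, 0, -7], [0, 0, -14], [0, 0, -21], [0, 0, -28], [0, 0, -29.6], [0, 0, -29.6]]' --slide '[[10, -35, 0], [22, -75, -4], [35, -115, -8], [48, -155, -14], [64, -200, -21], [64, -200, -21]]' --hand '[0, 0, 0, 0, 0, 0]'

```text
clock: 7.6
tcp_pos: [588.6, -78.2, 402.1]
ee_rot: [3.139, 0.001, 0.174]
ft_force: [-0.7, 0.5, -4.2]
opening: 0.159
grip_force: 40.0
```

```bash
python3 rec.py
python3 - <<'E'
from ik import *
L=json.load(open("log.json"))[-1]; q=np.array(L["q"]); p0=np.array(L["p"]); R0=Ro.from_euler("xyz",L["e"])
h=np.degrees(L["e"][2])-90; print(p0.round(1),h)
hv=np.array([np.cos(np.radians(h)),np.sin(np.radians(h)),0]); E=np.array([572,19.6,0])+20*hv
for th in range(0,76,8):
    z=max(128,160-th*1.0)
    p,R=tcp(h,th,0,E+[0,0,z]); q2,a,b=ik(p,R,q)
    print(th,(p-p0).round(0),np.degrees((R*R0.inv()).as_rotvec()).round(1),round(a,1),round(b,1),np.abs(q2-q).max().round(2),q2.round(2)); q=q2
E
```

```text
[ 0. -0. 90.]
[ 0. -0. 90.]
[ 0. -0. 90.]
[-0.  0. 90.]
[-0.59  0.45  0.83  1.8  -0.37  1.06 -1.02]
[308.   2. -29. 536.  -2. -30. 471.  -1.  -3. 171.] [-0.1  0.   0.4  0.1 -0.1 -0.   0.4  0.4 -0.  -0.6 -0.2 -0.3]
[588.6 -78.2 402.1] -80.045005192399
0 [-0.  4.  1.] [ 0.2 -0.  -0. ] 0.0 0.0 0.01 [-0.6   0.44  0.83  1.8  -0.37  1.06 -1.03]
8 [-6. 38.  1.] [-7.7 -1.4  0. ] 0.0 0.0 0.16 [-0.76  0.44  0.91  1.84 -0.25  1.   -1.17]
16 [-12.  73.  -4.] [-15.6  -2.8   0. ] 0.0 0.0 0.16 [-0.92  0.47  1.    1.87 -0.15  0.95 -1.3 ]
24 [-18. 108. -14.] [-23.5  -4.2   0. ] 0.0 0.0 0.14 [-1.06  0.54  1.08  1.9  -0.07  0.92 -1.42]
32 [-24. 142. -28.] [-31.4  -5.5   0. ] 0.0 0.0 0.11 [-1.17  0.63  1.14  1.92 -0.01  0.9  -1.52]
40 [-30. 175. -40.] [-39.2  -6.9   0. ] 0.0 0.0 0.1 [-1.27  0.74  1.18  1.92  0.03  0.91 -1.61]
48 [-36. 207. -56.] [-47.1  -8.3   0. ] 0.0 0.0 0.11 [-1.34  0.85  1.21  1.92  0.07  0.93 -1.69]
56 [-41. 235. -76.] [-55.   -9.7   0. ] 0.0 0.0 0.12 [-1.39  0.97  1.22  1.91  0.09  0.95 -1.76]
64 [ -45.  261. -100.] [-62.9 -11.1   0. ] 0.0 0.0 0.12 [-1.43  1.09  1.22  1.89  0.12  0.99 -1.83]
72 [ -49.  283. -128.] [-70.7 -12.5   0. ] 0.0 0.0 0.12 [-1.45  1.21  1.22  1.87  0.14  1.03 -1.89]
```

Call:
apply_moves --twist '[[-7.7, -1.4, 0], [-15.6, -2.8, 0], [-23.5, -4.2, 0], [-31.4, -5.5, 0], [-39.2, -6.9, 0], [-47.1, -8.3, 0], [-55, -9.7, 0], [-55, -9.7, 0]]' --slide '[[-6, 38, 1], [-12, 73, -4], [-18, 108, -14], [-24, 142, -28], [-30, 175, -40], [-36, 207, -56], [-41, 235, -76], [-41, 235, -76]]' --hand '[0, 0, 0, 0, 0, 0, 0, 0]'

```text
clock: 8.6
tcp_pos: [547.3, 166.8, 322.6]
ee_rot: [2.165, 0.009, 0.187]
ft_force: [0.4, -0.5, -3.2]
opening: 0.159
grip_force: 40.0
```

```bash
python3 rec.py|tail -3
python3 - <<'E'
from h import *
I=[]
for n in("top","scene"):
    f=robot.grab_frame(n); c=px(f,[572,20,110])[0].astype(int); x,y=max(c[0]-80,0),max(c[1]-80,0); I.append(cv2.resize(f["img"][y:y+150,x:x+160],(400,375),interpolation=cv2.INTER_CUBIC))
cv2.imwrite("pics/pour.png",np.hstack(I))
E
```

```text
[-1.37  0.92  1.18  1.91  0.17  0.95 -1.8 ]
[289.   1. -30. 537.  -2. -30. 471.  -1.  -2. 153.] [-0.2 -0.1  0.3  0.1 -0.1  0.   0.4  0.4 -0.1 -0.4 -0.1 -0.4 -0.1  0.1
  0.2]
```

View pics/pour.png

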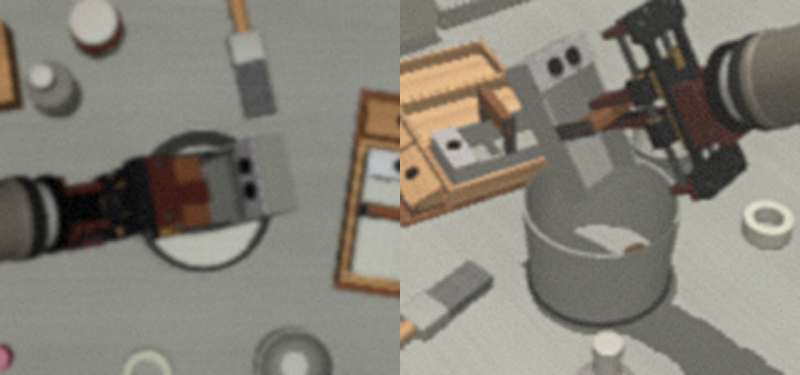

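Tray looks empty in the scene crop, with a core visible in the bin at (637,247). I'll tilt a little more to be sure, then return upright and look.

Call:
apply_moves --twist '[[-8, -1.4, 0], [-8, -1.4, 0], [-8, -1.4, 0], [0, 0, 0], [9, 1.6, 0], [18, 3.2, 0], [27, 4.8, 0], [36, 6.4, 0]]' --slide '[[-4, 26, -24], [-4, 26, -24], [-4, 26, -24], [0, 0, 0], [5, -28, 35], [11, -60, 70], [17, -98, 85], [24, -138, 90]]' --hand '[0, 0, 0, 0, 0, 0, 0, 0]'

```text
clock: 9.7
tcp_pos: [570.8, 18.3, 420.0]
ee_rot: [2.814, -0.003, 0.177]
ft_force: [-0.8, 0.1, -4.6]
opening: 0.158
grip_force: 40.0
```

```bash
python3 rec.py|tail -3
python3 - <<'E'
from ik import *
L=json.load(open("log.json"))[-1]; p0=np.array(L["p"]); R0=Ro.from_euler("xyz",L["e"]); q=np.array(L["q"])
print(p0.round(1))
c=np.array([541,-306.4])
for h,p in((-80,(590,-120,420)),(-45,(570,-200,420)),(-9,(541,-306.4,400)),(-9,(541,-306.4,255))):
    R=tcp(h,0,0,[0,0,0])[1]; q2,a,b=ik(np.array(p),R,q); print(h,(np.array(p)-p0).round(1),np.degrees((R*R0.inv()).as_rotvec()).round(1),round(a,1),round(b,1),np.abs(q2-q).max().round(2),q2.round(2)); q=q2
E
```

```text
[-1.    0.45  1.03  1.86 -0.07  0.99 -1.38]
[289.   1. -30. 537.  -2. -30. 471.  -1.  -2. 153.] [-0.2 -0.1  0.2  0.1 -0.1 -0.   0.4  0.3 -0.2 -0.4 -0.2 -0.4 -0.1 -0.
  0.2 -0.   0.2  0.2]
[570.8  18.3 420. ]
-80 [  19.2 -138.3    0. ] [18.4  3.5 -0.1] 0.0 0.0 0.46 [-0.54  0.45  0.86  1.76 -0.38  1.11 -0.94]
-45 [  -0.8 -218.3    0. ] [16.8  9.  34.6] 0.0 0.0 0.68 [-0.31  0.42  0.73  1.75 -0.31  1.09 -0.26]
-9 [ -29.8 -324.7  -20. ] [13.8 14.4 70.2] 0.0 0.0 0.77 [-0.01  0.44  0.58  1.72 -0.27  1.06  0.5 ]
-9 [ -29.8 -324.7 -165. ] [13.8 14.4 70.2] 0.0 0.0 0.27 [ 0.07  0.61  0.48  1.83 -0.38  0.8   0.59]
```

Call:
apply_moves --twist '[[9, 1.7, 0], [18.4, 3.5, 0], [18, 6, 10], [17.5, 7.5, 20], [17, 8.5, 30], [16.5, 10, 40], [15.5, 12, 50], [14.8, 13, 60]]' --slide '[[9, -60, 0], [19, -120, 0], [15, -150, 0], [8, -180, 0], [0, -215, 0], [-10, -250, 0], [-20, -290, -10], [-29.8, -324.7, -20]]' --hand '[0, 0, 0, 0, 0, 0, 0, 0]'

```text
clock: 10.7
tcp_pos: [538.4, -305.6, 399.2]
ee_rot: [3.129, 0.007, 1.24]
ft_force: [-0.4, 0.5, -3.5]
opening: 0.16
grip_force: 40.0
```

```bash
python3 rec.py|tail -3
python3 - <<'E'
from ik import *; from h import *
L=json.load(open("log.json"))[-1]; p0=np.array(L["p"]); R0=Ro.from_euler("xyz",L["e"]); q=np.array(L["q"])
print(p0.round(1),np.degrees(L["e"]).round(1))
R=tcp(-9,0,0,[0,0,0])[1]; print(np.array([541,-306.4,380])-p0,np.degrees((R*R0.inv()).as_rotvec()).round(1))
I=[]
f=robot.grab_frame("top"); I.append(cv2.resize(f["img"][150:225,200:280],(400,375),interpolation=cv2.INTER_CUBIC))
f=robot.grab_frame("scene"); I.append(cv2.resize(f["img"][130:280,150:310],(400,375),interpolation=cv2.INTER_CUBIC))
cv2.imwrite("pics/bin.png",np.hstack(I))
E
```

```text
[-0.02  0.43  0.58  1.74 -0.26  1.04  0.32]
[289.   1. -30. 537.  -2. -30. 471.  -1.  -2. 153.] [-0.2 -0.   0.2  0.1 -0.1 -0.   0.4  0.3 -0.1 -0.3 -0.2 -0.3 -0.1 -0.
  0.2  0.   0.2  0.2 -0.1  0.  -0.1]
[ 538.4 -305.6  399.2] [179.3   0.4  71.1]
[  2.62029049  -0.82259917 -19.17798229] [0.5 0.6 9.9]
```

View pics/bin.png

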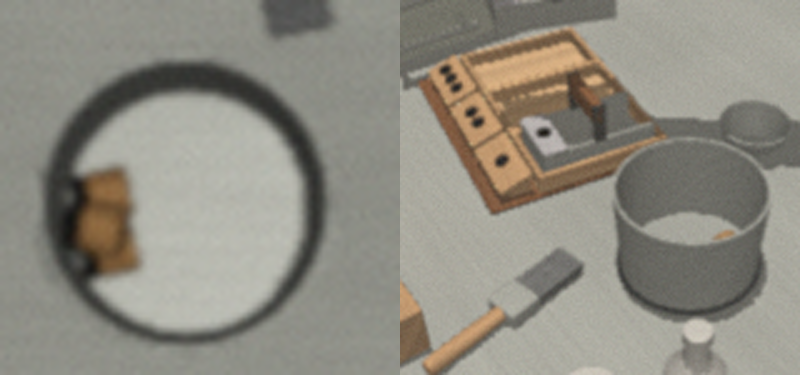

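All three cores lie in the bin, at (105,220) in the top crop. I'll align over the slot and lower part way, then check.

Call:
apply_moves --twist '[[0.5, 0.6, 5], [0.5, 0.6, 9.9], [0.5, 0.6, 9.9], [0.5, 0.6, 9.9], [0.5, 0.6, 9.9], [0.5, 0.6, 9.9], [0.5, 0.6, 9.9]]' --slide '[[2.6, -0.8, -5], [2.6, -0.8, -30], [2.6, -0.8, -60], [2.6, -0.8, -85], [2.6, -0.8, -104], [2.6, -0.8, -104], [2.6, -0.8, -104]]' --hand '[0, 0, 0, 0, 0, 0, 0]'

```text
clock: 11.68
tcp_pos: [544.8, -302.8, 293.8]
ee_rot: [-3.14, 0.001, 1.411]
ft_force: [-0.9, -0.6, -2.9]
opening: 0.159
grip_force: 40.0
```

Run:
```python
from h import *
s=robot.state(); p=s["tcp_pos"]; print(p.round(1),np.degrees(s["ee_rot"]).round(2))
f=robot.grab_frame("scene"); k=400/64
def ov(f,x,y,w,hh,W,H):
    I=cv2.resize(f["img"][y:y+hh,x:x+w],(W,H),interpolation=cv2.INTER_CUBIC); S=W/w
    a=np.radians(-9); M=lambda X,o:np.array([o[0]+np.cos(a)*X[0]-np.sin(a)*X[1],o[1]+np.sin(a)*X[0]+np.cos(a)*X[1],o[2]+X[2]])
    def line(Xs,o,c):
        q=((px(f,[M(X,o) for X in Xs])-[x-.5,y-.5])*S).astype(int); cv2.polylines(I,[q.reshape(-1,1,2)],True,c,1)
    o=(p[0],p[1],p[2]-243)
    line([(75,40,42),(75,-40,42),(43,-40,42),(43,40,42)],o,(0,0,255)); line([(0,-40,90),(0,40,90)],o,(0,0,255)); line([(75,40,0),(75,-40,0),(-75,-40,0),(-75,40,0)],o,(0,0,255))
    line([(80,45,20),(80,-45,20),(-80,-45,20),(-80,45,20)],(541,-306.4,12),(255,0,0))
    return I
t=robot.grab_frame("top")
cv2.imwrite("pics/low.png",np.hstack([ov(f,170,120,100,100,400,400),ov(t,300,145,90,90,400,400)]))
```

```text
[ 544.8 -302.8  293.8] [-1.799e+02  6.000e-02  8.087e+01]
```

View pics/low.png

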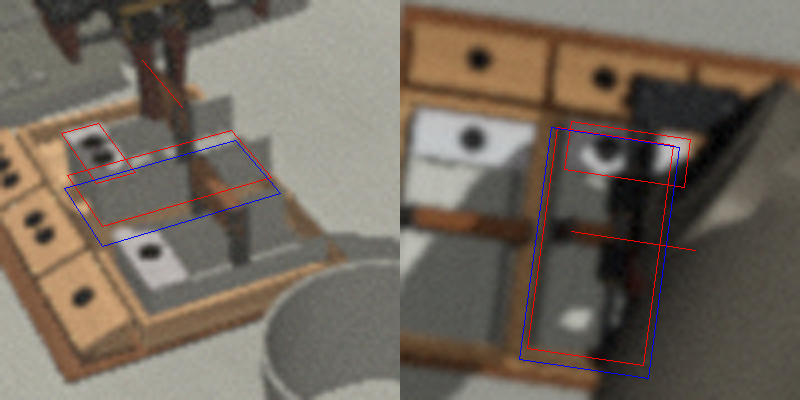

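Call:
apply_moves --twist '[[0, 0, 0.1], [0, 0, 0.1], [0, 0, 0.1], [0, 0, 0.1], [0, 0, 0.1]]' --slide '[[-3.8, -3.6, 0], [-3.8, -3.6, 0], [-3.8, -3.6, -12], [-3.8, -3.6, -24], [-3.8, -3.6, -24]]' --hand '[0, 0, 0, 0, 0]'

```text
clock: 12.4
tcp_pos: [540.5, -305.2, 266.6]
ee_rot: [-3.135, -0.0, 1.414]
ft_force: [-0.3, -1.3, -3.9]
opening: 0.158
grip_force: 40.0
```

Call:
apply_moves --twist '[[0, 0, 0], [0, 0, 0], [0, 0, 0], [0, 0, 0], [0, 0, 0]]' --slide '[[0, 0, -5], [0, 0, -10], [0, 0, -13], [0, 0, -13], [0, 0, -13]]' --hand '[0, 0, 0, 0, 0]'

```text
clock: 13.02
tcp_pos: [541.0, -305.8, 255.5]
ee_rot: [-3.138, 0.001, 1.414]
ft_force: [0.7, 0.8, -1.3]
opening: 0.159
grip_force: 40.0
```

Call:
apply_moves --twist '[[0, 0, 0], [0, 0, 0], [0, 0, 0], [0, 0, 0]]' --slide '[[0, 0, -1], [0, 0, -2], [0, 0, -2], [0, 0, -2]]' --hand '[0, 0, 0, 0]'

```text
clock: 13.52
tcp_pos: [540.8, -306.0, 255.2]
ee_rot: [-3.139, -0.0, 1.414]
ft_force: [-6.6, 4.8, 14.8]
opening: 0.159
grip_force: 40.0
```

Call:
apply_moves --twist '[[0, 0, 0], [0, 0, 0], [0, 0, 0], [0, 0, 0], [0, 0, 0]]' --slide '[[0, 0, 1.5], [0, 0, 1.5], [0, 0, 1.5], [0, 0, 1.5], [0, 0, 1.5]]' --hand '[0, 0, 0.4, 0.5, 0.5]'

```text
clock: 14.15
tcp_pos: [541.0, -305.7, 254.7]
ee_rot: [-3.138, 0.001, 1.414]
ft_force: [0.1, 0.4, -0.8]
opening: 0.459
grip_force: 0.0
```

Call:
apply_moves --twist '[[0, 0, 0], [0, 0, 0], [0, 0, 0], [0, 0, 0], [0, 0, 0], [0, 0, 0], [0, 0, 0], [0, 0, 0]]' --slide '[[0, 0, 10], [0, 0, 30], [0, 0, 60], [0, 0, 100], [0, 60, 130], [0, 120, 150], [0, 180, 150], [0, 240, 150]]' --hand '[0.5, 0.5, 0.5, 0.5, 0.5, 0.5, 0.5, 0.5]'

```text
clock: 15.15
tcp_pos: [540.7, -64.3, 407.1]
ee_rot: [-3.141, -0.001, 1.413]
ft_force: [0.6, -0.1, -0.1]
opening: 0.498
grip_force: 0.0
```

Call:
apply_moves --twist '[[0, 0, 0], [0, 0, 0], [0, 0, 0], [0, 0, 0]]' --slide '[[0, 60, 0], [0, 120, 0], [0, 160, 0], [0, 160, 0]]' --hand '[0.5, 0.5, 0.5, 0.5]'

```text
clock: 15.65
tcp_pos: [540.7, 98.0, 406.1]
ee_rot: [-3.139, -0.001, 1.42]
ft_force: [-0.9, -1.2, -0.1]
opening: 0.499
grip_force: 0.0
```

Run:
```python
from h import *
I=[]
f=robot.grab_frame("top"); I.append(cv2.resize(f["img"][140:236,284:412],(400,300),interpolation=cv2.INTER_CUBIC))
f=robot.grab_frame("scene"); I.append(cv2.resize(f["img"][130:250,140:300],(400,300),interpolation=cv2.INTER_CUBIC))
cv2.imwrite("pics/end.png",np.hstack(I))
```

```text
(no output)
```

View pics/end.png

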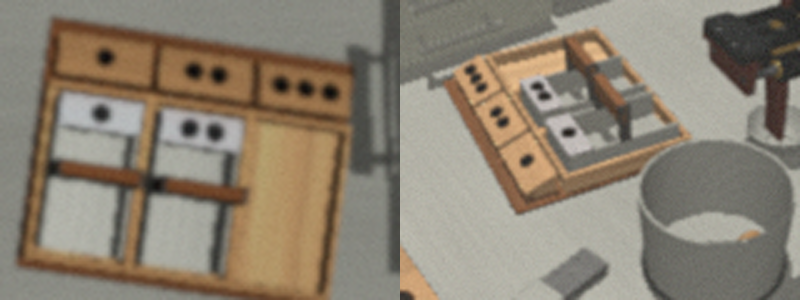

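The tray lies flat in the two-stud slot, studs at (201,130), parallel to the stored tray beside it. The cores are in the bin and the gripper is clear, so I'll hand in.

```bash
python3 -c "
from station import robot
print(robot.sign_off())"
```

```text
the job is handed in; nothing more can be done
None
```

The three cores are in the ash bin and the empty tray lies flat in the two-stud slot, released with the arm clear; I handed the job in at about 16 s on the clock, and the sign-off returned no verdict.

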